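# Lock the analyser's probe arm and hold its cover at the balance point

## Task

The carousel cover of the bench analyser is coming off for cleaning: swing the transport hook over until it rests fully down on the stud of the parked probe arm, so that the arm cannot swing into the cover. Then grip the cover by its handle, bring it forward off its rear stop to its balance point, where it would fall neither forwards nor back, and finish there with the handle still in the grip and the cover still, so that I can draw the hinge pins. Do not let the cover drop towards shut, and leave the things standing on and around the analyser where they are.

Things in the scene. Friction and masses are not known exactly. Their poses are not given: they have to be found in the camera images.
- analyser: White bench analyser, fixed, 320 deep (x) x 420 wide (y), deck 105 high. Origin: centre of its underside. x points from its front (touch screen, robot's side) to its back, y to its left, z up; turned -17 to +6 degrees. Cover on its right, y -190 to 70. Probe arm at y = 140, parked front to back, 173 to 199 high, nose at x = -40 with a stud, 8 across, sticking out 20 to the front.
- hook (a joint): Hinge of the transport hook, rad. 0 = closed: it lies level across the arm's nose, its jaw resting on the stud (hard stop). Grows as it swings up and over to the left about the analyser's x axis; pi/2 = standing straight up, 2.2 = far stop. Starts at 1.3 to 2.0. Stiff pivot: it stays where it is left (about 1 N at the finger pin moves it), so it must be brought all the way down.
- hook_pivot (a point): Fixed pivot of the hook, to the left of the arm's nose: in the analyser's axes x = -53, y = +182, z = 186.
- hook_pin (a point): Middle of the hook's finger pin: level round steel pin, 12 diameter, 42 long, along the analyser's x, standing out to the front from the free end of the hook's flat plate (5 thick, its front face 18 behind this point). Circles about the pivot's axis at radius 74.5, 18 in front of the pivot; closed it is 74 right of the pivot and 8 above it, with 60 free below. Own axes turn with the hook.
- cover (a joint): Hinge of the carousel cover, rad. 0 = shut, grows as its front goes up and back; 1.76 = rear stop, where it rests at the start, leaning back. It balances at 1.26 (72 degrees open, its roof panel leaning 18 degrees forward of upright): the hood is deep, and only there is its centre of mass straight over the hinge line. The hinge is nearly free: either side of this the cover falls by itself.
- cover_hinge (a point): Middle of the cover's hinge line, which runs along the analyser's y axis: in the analyser's axes x = +50, y = -60, z = 120.
- cover_grip (a point): Middle of the grip bar of the cover's bow handle: round, 12 diameter, along the analyser's y, 98 between its legs, 40 off the front wall of the cover (grey hood 184 long, 260 wide, 58 deep, 0.3 to 0.6 kg). It points up when the cover is open: grip it from above, across the bar. Circles about the hinge line at radius 225: 50 in front of it, 219 above at the balance point; 62 behind, 216 above at the rear stop.
- vial: Bystander: amber jar with white cap, 24 diameter x 40 tall, standing loose on the analyser's deck at the front left corner. Origin: centre of its underside.
- reagent_bottle: Bystander: white bottle, 52 diameter x 115 tall, beside the analyser's left. Origin: centre of its underside.
- specimen_cup: Bystander: clear cup with yellow lid, 60 diameter x 68 tall, beside the analyser's right. Origin: centre of its underside.
- tube_rack: Bystander: white rack of blood tubes, 90 x 200, 102 tall. Origin: centre of its underside.
- tip_box: Bystander: blue box with clear lid, 85 x 125 x 78 tall. Origin: centre of its underside.
- slide_box: Bystander: flat black box, 90 x 175 x 34 tall, on the bench to the right. Origin: centre of its underside.

How it is judged:
On the way, in this order (a step that is already met when the one before it is completed fails the run):
1. the hook rests fully down on the stud while the cover still leans on its rear stop (value of joint hook below 0.07 rad and value of joint cover above 1.6 rad), for 0.3 s.
2. the cover is held still at its balance point by the handle (value of joint cover between 1.189 and 1.329 rad and velocity of joint cover between -0.05 and 0.05 rad/s and contact force between the fingers and cover above 1 N), for 0.3 s.
At the end, for the whole second after the job is handed in: Hook within 0.07 rad (4 degrees) of fully down; cover within 0.07 rad (4 degrees) of its balance point (joint 1.26), moving slower than 0.05 rad/s, and gripped by the fingers with more than 1 N; the program ends while holding (all of step 2 and value of joint hook below 0.07 rad); the arm keeps its last pose, push and grip.
It fails at once if the cover drops towards shut (value of joint cover below 0.95 rad).
It fails at once if one of the things standing on or around the analyser is moved by more than 25 mm or tipped over (distance of any of vial, reagent_bottle, specimen_cup, tube_rack, tip_box, slide_box from where it was at the start of the episode above 0.025 m or angle between any of vial, reagent_bottle, specimen_cup, tube_rack, tip_box, slide_box's own z axis and vertical above 0.5 rad).
It also fails if it takes over 53 s, if anything falls off the work surface, if the arm or the gripper's body presses on something with over 40 N, if the wrist force passes 120 N, or if a joint passes its speed limit or range.

## Robot

A 7-joint arm with a two-finger parallel gripper is mounted at the origin on the work surface. World frame = base frame: x ahead of the robot, y to its left, z up, the work surface at z = 0. Lengths are in m, angles in rad, forces in N, time in s.
With the tool pointing down it reaches from about 0.4 to 0.9 m from the base axis. Payload 5.6 kg.
Tool frame: the origin (TCP) lies at the very end of the fingers, on their centre line; the grasp point (between the pads) lies 19 mm behind it; z points along the fingers, y is the direction in which the jaws open and shut (so a half turn about z gives the same grasp; the last joint's range is limited). The gripper opens to 92 mm and grips with 3 to 60 N. Pads are 20 mm wide; open, the fingers measure 128 mm over their backs; the gripper's body (75 mm by 189 mm) begins 69 mm behind the grasp point.
Start: joints at [1.083, 0.468, -0.012, 1.603, 0.006, 1.071, -0.056], TCP at [0.28, -0.587, 0.215] pointing down, gripper open.
Joint ranges: [-2.53, 2.53], [-0.31, 2.02], [-1.57, 1.55], [0.28, 2.44], [-1.29, 4.43], [0.15, 1.84], [-2.92, 2.92]. Speed limits (rad/s): [2.57, 2.57, 3.14, 3.14, 3.14, 3.14, 3.14].

## Interface

Orientations are given as [roll, pitch, yaw] about the fixed x, y, z axes, in that order (R = Rz(yaw) Ry(pitch) Rx(roll)).
In Python, from plant import telemetry, viewer, r gives the robot as it stands.
- The arm moves only by the shell command python3 -m inch 'ROWS' [OPENING] [FORCE]. ROWS is text: rows parted by semicolons, each of 6 numbers parted by spaces: the shift along the tool's x, y, z in m, then the turn, a rotation vector about the tool's x, y, z in degrees. A call has 1 to 12 rows; each row shifts and turns the commanded pose from where the row before left it, along the tool's axes as they then stand; what a row does not reach is not made up. A row lasts 1/12 s, in which the tool goes at most 41.7 mm and 7.16 degrees, less where a joint would pass 70% of its speed; a pose out of reach is approached as far as the arm can. A call with a gripper value outside its range is refused whole. OPENING is the finger opening in m, from 0 to 0.0919, set as the call begins (- or left out, the last holds). The fingers move at their own pace and stop on an object; FORCE is the grip in N (left out, the last holds). Time passes only in rows, so rows that do not move let the fingers close. It gives the time, the measured TCP pose, the force and the opening at its end, in the units of the state.
- telemetry.read_state(): the state, without advancing time (a new reading comes with each control period).
- viewer.camera(name): name is "side" or "top" or "wrist"; returns (picture, depth): 420x560x3 uint8, red, green, blue; 420x560 float32, m along the optical axis (not along the pixel's ray), 0 where there is no reading.
- viewer.get_calibration(name): a dict with "fovy" (degrees; the focal length in pixels is half the picture's height over the tangent of half this angle, whatever the lens; pixels are square), "cx", "cy" (the principal point, pixels), "T" (4x4, takes a point from camera to world coordinates); the wrist camera has in their place "mount" (4x4, takes a point from camera to tool coordinates, whose origin is the TCP and whose axes are the flange's). Camera axes: x right, y down, z forward; pixel columns grow to the right and rows downward; lengths in m; the calibration is good to about 2 mm. The wrist camera is an equidistant fisheye: a pixel r from the principal point sees the ray r / f radians off the axis. A picture is of the moment at which its call begins: read the wrist's pose just before it. get_calibration takes no time and is no camera call.
- r.hand_in(): hands the job in, once; it reports no verdict.
The state is a dict: "t": time; "joints": joint angles; "joint_velocities": joint speeds; "tau": joint torques, N m; "position": TCP position; "eef_rot": TCP orientation; "ft_force": force on the tool from outside, world axes, zero at the start; "wrist_torque": the same for the moment, N m; "gripper_width": opening from 0.0 (shut) to 1.0 (fully open).
Only numpy, scipy, OpenCV 4.12 (cv2) and the standard library are available. Lean on these libraries where they do the work, as an engineer would, in place of code of your own. Each camera call takes 0.05 s, during which the arm holds its last target.

## Working session

There is one attempt and no reset: what is moved stays moved. The work goes in short steps, Python scripts to look and compute and a shell command to move; the robot and the scene stay as the last step left them, time stands still between calls to the robot, and variables do not carry over. Pictures are saved under pics/ and viewed, and the job is handed in when it is done.

```bash
ls; mkdir -p pics; python3 - <<'E'
from plant import telemetry, viewer, r
import cv2, numpy as np
print(telemetry.read_state())
for n in ("side","top"):
    im,d=viewer.camera(n); cv2.imwrite(f"pics/{n}0.png",im[:,:,::-1]); np.save(f"{n}0.npy",d)
    c=viewer.get_calibration(n); print(n,c)
print(viewer.get_calibration("wrist"))
E
```

```text
pics
{'t': 0.0, 'joints': array([ 1.08295249,  0.46836377, -0.01161485,  1.60361658,  0.00599469,
        1.07136313, -0.05628989]), 'joint_velocities': array([-0.00016232, -0.0004216 ,  0.00026191,  0.00153819, -0.0006676 ,
        0.00160416,  0.00104243]), 'tau': array([-5.75609411e-04, -5.20559084e+01, -1.22580130e-02, -2.43742257e+01,
       -5.65494876e-02,  1.72806083e-02,  1.76106787e-04]), 'position': array([ 0.27940583, -0.58625206,  0.21365195]), 'eef_rot': array([-3.13988005e+00,  1.10886067e-04,  4.44798229e-01]), 'ft_force': array([ 0.3536438, -0.6411988, -0.9860284]), 'wrist_torque': array([ 0.00202042,  0.01710927, -0.02953848]), 'gripper_width': 1.0007097137383163}
side {'fovy': 46.78424210511611, 'cx': 272.6395397568569, 'cy': 213.62043137612474, 'T': array([[-9.39429772e-01, -2.48394113e-01,  2.36161107e-01,
         1.24415827e-01],
       [-3.42739430e-01,  6.83194268e-01, -6.44806386e-01,
         9.53117496e-01],
       [-1.17780436e-03, -6.86692040e-01, -7.26947492e-01,
         1.25044565e+00],
       [ 0.00000000e+00,  0.00000000e+00,  0.00000000e+00,
      
[... 181 characters left out ...]
1329911e-01],
       [-9.99835976e-01, -6.95144591e-04, -1.80980342e-02,
        -1.68639572e-02],
       [ 1.80934647e-02, -8.27715642e-02, -9.96404283e-01,
         1.55901976e+00],
       [ 0.00000000e+00,  0.00000000e+00,  0.00000000e+00,
         1.00000000e+00]])}
{'fovy': 65.70646984690485, 'cx': 272.77127052165605, 'cy': 211.9001406775096, 'mount': array([[ 5.31773686e-04, -9.55428317e-01, -2.95222710e-01,
         8.48769329e-02],
       [ 9.99999751e-01,  6.45283861e-04, -2.87067753e-04,
        -2.07377548e-04],
       [ 4.64775110e-04, -2.95222483e-01,  9.55428422e-01,
        -1.70464433e-01],
       [ 0.00000000e+00,  0.00000000e+00,  0.00000000e+00,
         1.00000000e+00]])}
```

View pics/side0.png

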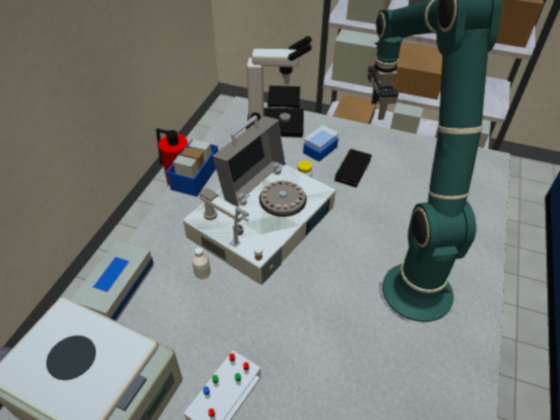

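View pics/top0.png

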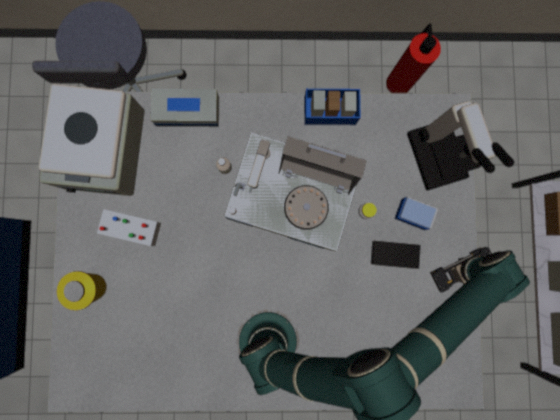

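```bash
cat > h.py <<'E'
import numpy as np, cv2
from plant import telemetry, viewer, r
def cloud(name,d):
    c=viewer.get_calibration(name); f=d.shape[0]/2/np.tan(np.radians(c["fovy"]/2))
    v,u=np.mgrid[:d.shape[0],:d.shape[1]]
    P=np.stack([(u-c["cx"])/f*d,(v-c["cy"])/f*d,d],-1)
    W=P@c["T"][:3,:3].T+c["T"][:3,3]; W[d==0]=np.nan; return W
def proj(name,p):
    c=viewer.get_calibration(name); f=210/np.tan(np.radians(c["fovy"]/2))
    T=np.linalg.inv(c["T"]); q=T[:3,:3]@np.asarray(p)+T[:3,3]
    return c["cx"]+f*q[0]/q[2], c["cy"]+f*q[1]/q[2]
E
python3 - <<'E'
from h import *
for n in ("side","top"):
    W=cloud(n,np.load(f"{n}0.npy"))
    m=(abs(W[...,2]-.105)<.006)&(abs(W[...,0]-.6)<.35)&(abs(W[...,1])<.4)
    k,l,s,c=cv2.connectedComponentsWithStats(m.astype(np.uint8))
    i=1+s[1:,4].argmax(); mm=l==i
    p=W[mm][:,:2].astype(np.float32)
    print(n,len(p),cv2.minAreaRect(p), np.nanmedian(W[mm][:,2]))
    im=cv2.imread(f"pics/{n}0.png"); 
    ys,xs=np.where(mm); y0,y1,x0,x1=ys.min()-50,ys.max()+20,xs.min()-20,xs.max()+20
    cr=cv2.resize(im[y0:y1,x0:x1],None,fx=4,fy=4,interpolation=cv2.INTER_CUBIC)
    s=min(800/cr.shape[1],600/cr.shape[0]); cr=cv2.resize(cr,None,fx=s,fy=s)
    cv2.imwrite(f"pics/{n}crop.png",cr); print(x0,y0,4*s)
E
```

```text
side 5215 ((0.5473412275314331, -0.09068119525909424), (0.4260004758834839, 0.3248337209224701), 73.09481811523438) 0.10509073350358311
163 115 3.468208092485549
top 5664 ((0.5450700521469116, -0.09177383780479431), (0.41908442974090576, 0.3207395374774933), 72.91243743896484) 0.10459452910084033
205 83 3.2085561497326203
```

View pics/sidecrop.png

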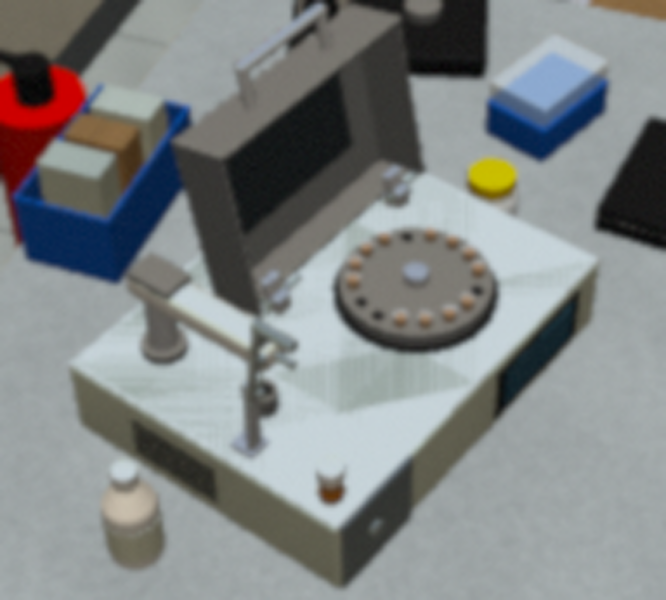

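View pics/topcrop.png

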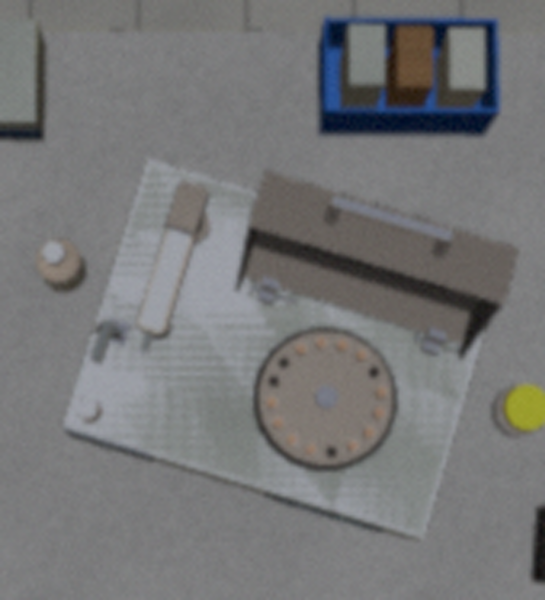

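```bash
cat >> h.py <<'E'
yaw=np.radians(-17.0); O=np.array([.546,-.0913,0])
A=np.array([[np.cos(yaw),-np.sin(yaw),0],[np.sin(yaw),np.cos(yaw),0],[0,0,1]])
def w(p): return A@np.asarray(p)+O
def loc(W): return (W-O)@A
E
python3 - <<'E'
from h import *
print("pivot",w([-.053,.182,.186]),"closedpin",w([-.071,.108,.194]),"grip rear",w([.112,-.06,.336]),"grip bal",w([0,-.06,.339]))
for n in ("side","top"):
    W=loc(cloud(n,np.load(f"{n}0.npy")))
    m=(W[...,2]>.2)&(abs(W[...,0]+.06)<.035)&(abs(W[...,1]-.18)<.11)
    print(n);q=W[m]; print(np.round(q[np.argsort(q[:,2])]*1000).astype(int)[::max(1,len(q)//25)])
    m=(W[...,2]>.31)&(abs(W[...,0]-.11)<.06)&(abs(W[...,1]+.06)<.08)
    q=W[m];q=q[q[:,2]>q[:,2].max()-.012]; print("grip",len(q),np.median(q,0),q.min(0),q.max(0))
    for nm,p in dict(pivot=[-.053,.182,.186],grip=[.112,-.06,.336]).items(): print(nm,proj(n,w(p)))
E
```

```text
pivot [0.5485275  0.09824317 0.186     ] closedpin [0.50967851 0.0327393  0.194     ] grip rear [ 0.63556383 -0.18142392  0.336     ] grip bal [ 0.5284577  -0.14867829  0.339     ]
side
[[-49 190 202]
 [-52 184 208]
 [-53 171 214]
 [-47 187 216]
 [-55 191 216]
 [-54 186 220]
 [-54 177 221]
 [-50 185 224]
 [-52 177 228]
 [-52 168 233]
 [-51 167 235]
 [-52 177 240]
 [-50 183 244]
 [-52 176 247]
 [-52 181 252]
 [-50 182 256]
 [-89 180 258]
 [-67 180 260]
 [-63 179 261]
 [-85 184 263]
 [-49 172 263]
 [-58 182 264]
 [-81 174 264]
 [-72 177 265]
 [-67 176 265]
 [-56 175 265]
 [-54 181 265]
 [-49 180 266]
 [-61 177 266]
 [-64 176 267]
 [-68 180 269]]
grip 118 [ 0.1102326  -0.05688628  0.33988112] [ 0.1044112  -0.11965412  0.33350403] [0.11873692 0.00061736 0.34542649]
pivot (np.float64(237.15569828208737), np.float64(227.77519056280454))
grip (np.float64(243.75585953675744), np.float64(125.89409780624769))
top
[[-34 144 200]
 [-37 129 200]
 [-26 140 201]
 [-30 128 203]
 [-34 130 204]
 [-53 172 220]
 [-52 170 242]
 [-52 167 243]
 [-50 170 246]
 [-58 170 258]
 [-82 169 260]
 [-68 177 261]
 [-55 181 261]
 [-73 172 262]
 [-79 170 263]
 [-64 174 263]
 [-72 179 263]
 [-62 178 263]
 [-51 175 263]
 [-54 174 264]
 [-88 177 264]
 [-55 177 264]
 [-63 171 265]
 [-60 172 265]
 [-83 171 265]
 [-78 176 265]
 [-52 178 266]
 [-84 174 266]
 [-91 175 266]
 [-65 177 267]
 [-69 179 268]
 [-75 174 269]
 [-59 176 270]]
grip 152 [ 0.11086267 -0.06027963  0.34101825] [ 0.10545645 -0.12113095  0.33559672] [ 0.11795447 -0.0014388   0.34723172]
pivot (np.float64(237.77713855500122), np.float64(186.67101933621484))
grip (np.float64(326.3981258171612), np.float64(150.9491365495873))
```

```bash
python3 -m inch '0 0 -0.03 0 0 -7; 0 0 -0.03 0 0 -7; 0 0 -0.03 0 0 -7; 0 0 -0.03 0 0 -7; 0 0 -0.03 0 0 -7; 0 0 -0.03 0 0 -7; 0 0 -0.01 0 0 -7; 0 0 0 0 0 -7; 0 0 0 0 0 -7; 0 0 0 0 0 -7; 0 0 0 0 0 -7; 0 0 0 0 0 0'
python3 -c "
from h import *
s=telemetry.read_state();print(s['joints'],s['eef_rot'])"
```

```text
t: 1.1
position: [0.2795, -0.5866, 0.404]
eef_rot: [-3.141, -0.001, 1.792]
ft_force: [0.0, 0.7, -1.1]
gripper_width: 1.002
[ 1.24663082  0.37113244 -0.24518463  1.33103176  0.08855583  1.45107344
  1.22770283] [-3.14147204e+00 -1.04468540e-03  1.79165269e+00]
```

```bash
python3 -m inch '0.029 0.024 0 0 0 0; 0.029 0.024 0 0 0 0; 0.029 0.024 0 0 0 0; 0.029 0.024 0 0 0 0; 0.029 0.024 0 0 0 0; 0.029 0.024 0 0 0 0; 0.029 0.024 0 0 0 0; 0.029 0.024 0 0 0 0; 0.029 0.024 0 0 0 0; 0.029 0.024 0 0 0 0; 0 0 0 0 0 -7; 0 0 0 0 0 -7'
python3 -c "
from h import *
s=telemetry.read_state();print(s['joints'],s['eef_rot'])
print(w([-.078,.177,.259]))"
```

```text
t: 2.1
position: [0.4524, -0.2488, 0.4047]
eef_rot: [3.141, 0.0, 2.04]
ft_force: [-0.7, -0.6, -0.6]
gripper_width: 1.0
[ 0.88332758  0.13632227 -0.49652578  1.63619282  0.06573102  1.38558192
  0.84804025] [3.14133884e+00 1.97795889e-05 2.04025076e+00]
[0.52315802 0.10077093 0.259     ]
```

```bash
python3 -m inch '0.028 0.0222 0 0 0 0; 0.028 0.0222 0 0 0 0; 0.028 0.0222 0 0 0 0; 0.028 0.0222 0 0 0 0; 0.028 0.0222 0 0 0 0; 0.028 0.0222 0 0 0 0; 0.028 0.0222 0 0 0 0; 0.028 0.0222 0 0 0 0; 0.028 0.0222 0 0 0 0; 0.028 0.0222 0 0 0 0; 0 0 0 0 0 -7; 0 0 0 0 0 -7'
python3 -m inch '0 0 0 0 0 -7; 0 0 0 0 0 -7; 0 0 0 0 0 -7; 0 0 0 0 0 -4; 0 0 0 0 0 0;0 0 0 0 0 0'
python3 - <<'E'
from h import *
s=telemetry.read_state();print(s['joints'],s['position'],s['eef_rot'])
p=np.array(s['position']);print("local tcp",loc(p))
im,d=viewer.camera("wrist"); cv2.imwrite("pics/w1.png",im[:,:,::-1]); np.save("w1.npy",d)
E
```

```text
t: 3.1
position: [0.5247, 0.101, 0.4043]
eef_rot: [3.142, -0.001, 2.285]
ft_force: [0.0, 0.0, -0.2]
gripper_width: 0.995
t: 3.6
position: [0.5251, 0.0977, 0.4043]
eef_rot: [-3.141, -0.0, 2.709]
ft_force: [-0.7, -0.4, 0.7]
gripper_width: 1.003
[ 0.47660961  0.23648156 -0.86520993  1.58251063  0.18158097  1.40724087
  0.73363616] [0.52507369 0.09769614 0.40433101] [-3.14135724e+00 -4.63405986e-04  2.70904508e+00]
local tcp [-0.07526906  0.17461964  0.40433101]
```

View pics/w1.png

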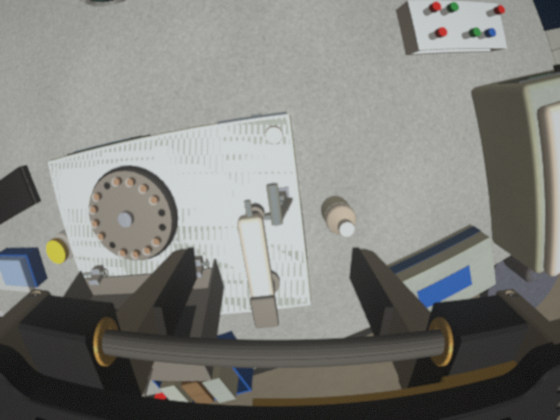

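```bash
cat >> h.py <<'E'
from scipy.spatial.transform import Rotation as Ro
def wcloud(d,pos,rot):
    c=viewer.get_calibration("wrist"); f=210/np.tan(np.radians(c["fovy"]/2))
    v,u=np.mgrid[:420,:560]; x=u-c["cx"];y=v-c["cy"];rr=np.hypot(x,y)+1e-9;t=np.tan(rr/f)/rr
    P=np.stack([x*t*d,y*t*d,d],-1); M=c["mount"]; T=P@M[:3,:3].T+M[:3,3]
    W=T@Ro.from_euler("xyz",rot).as_matrix().T+np.asarray(pos); W[d==0]=np.nan; return W
E
python3 - <<'E'
from h import *
s=telemetry.read_state()
W=loc(wcloud(np.load("w1.npy"),s['position'],s['eef_rot']))
print(np.round(W[205,120]*1000), "vial",np.round(W[133,274]*1000), "arm",np.round(W[250,253]*1000))
m=(W[...,2]>.245)&(W[...,2]<.3)&(abs(W[...,0]+.06)<.045)&(abs(W[...,1]-.18)<.05)
q=W[m]; print(len(q),np.round(np.median(q,0)*1000),np.round(q.min(0)*1000),np.round(q.max(0)*1000))
q=q[(q[:,0]<-.06)];print(np.round(np.median(q,0)*1000),np.round(np.percentile(q,[5,95],axis=0)*1000))
E
python3 -m inch '0 0 0 0 0 -4; 0 0 0 0 0 -3.8; 0 0 0 0 0 0'
```

```text
[-63. -66. 124.] vial [-133.  185.  146.] arm [  4. 140. 199.]
501 [-71. 176. 265.] [-91. 168. 245.] [-49. 184. 268.]
[-77. 176. 265.] [[-91. 171. 262.]
 [-62. 181. 267.]]
t: 3.9
position: [0.5251, 0.0979, 0.4045]
eef_rot: [-3.141, -0.0, 2.849]
ft_force: [-0.5, -0.3, -0.3]
gripper_width: 0.998
```

```bash
python3 -m inch '0.002 0.001 0.03 0 0 0; 0 0 0.03 0 0 0; 0 0 0.03 0 0 0; 0 0 0.03 0 0 0; 0 0 0.024 0 0 0; 0 0 0.020 0 0 0; 0 0 0 0 0 0' 0.05
python3 - <<'E'
from h import *
s=telemetry.read_state();print(loc(np.array(s['position'])),s['ft_force'])
E
```

```text
t: 4.48
position: [0.5211, 0.0984, 0.2368]
eef_rot: [-3.139, -0.007, 2.846]
ft_force: [-1.5, -0.8, 0.5]
gripper_width: 0.548
[-0.07923145  0.1741374   0.23675421] [-1.50414094 -0.75348372  0.47741425]
```

```bash
python3 -m inch '0 0 0 0 0 0; 0 0 0 0 0 0; 0 0 0 0 0 0; 0 0 0 0 0 0; 0 0 0 0 0 0; 0 0 0 0 0 0; 0 0 0 0 0 0; 0 0 0 0 0 0' 0.0 12
python3 - <<'E'
from h import *
s=telemetry.read_state();print(loc(np.array(s['position'])),s['ft_force'],s['gripper_width']*92)
q=loc(np.array(s['position']))
r0=.0745; a0=np.arctan2(q[2]+.019-.186,.182-q[1]); print(np.degrees(a0))
ac=np.arctan2(8,74)
t=np.linspace(a0,ac,13); pts=np.c_[.182-r0*np.cos(t),.186+r0*np.sin(t)]; print(np.round(np.diff(pts,axis=0)*1000,1), pts[-1])
E
```

```text
t: 5.15
position: [0.5238, 0.0994, 0.2412]
eef_rot: [3.142, 0.001, 2.849]
ft_force: [-0.9, -0.9, 3.7]
gripper_width: 0.12
[-0.07693964  0.17584467  0.24117616] [-0.94539343 -0.87338599  3.66283556] 11.070238690551921
85.25631283221291
[[-8.5 -1.2]
 [-8.3 -2.2]
 [-8.  -3.1]
 [-7.6 -4. ]
 [-7.1 -4.8]
 [-6.5 -5.6]
 [-5.8 -6.3]
 [-5.  -6.9]
 [-4.2 -7.5]
 [-3.3 -7.9]
 [-2.4 -8.2]
 [-1.4 -8.4]] [0.10793157 0.1940074 ]
```

```bash
python3 -m inch '0 -0.0085 0.0012 0 0 0; 0 -0.0083 0.0022 0 0 0; 0 -0.008 0.0031 0 0 0; 0 -0.0076 0.004 0 0 0; 0 -0.0071 0.0048 0 0 0; 0 -0.0065 0.0056 0 0 0; 0 0 0 0 0 0'
python3 - <<'E'
from h import *
s=telemetry.read_state();print(loc(np.array(s['position'])),s['ft_force'],s['gripper_width']*92)
E
```

```text
t: 5.73
position: [0.5093, 0.0533, 0.218]
eef_rot: [-3.14, -0.002, 2.848]
ft_force: [-0.8, 1.1, -1.1]
gripper_width: 0.126
[-0.07737927  0.12759594  0.21802733] [-0.78421541  1.12798508 -1.12406142] 11.589376736771003
```

```bash
python3 -m inch '0 -0.0058 0.0063 0 0 0; 0 -0.005 0.0069 0 0 0; 0 -0.0042 0.0075 0 0 0; 0 -0.0033 0.0079 0 0 0; 0 -0.0024 0.0082 0 0 0; 0 -0.0014 0.0084 0 0 0; 0 0 0.003 0 0 0; 0 0 0.002 0 0 0; 0 0 0 0 0 0;0 0 0 0 0 0'
python3 - <<'E'
from h import *
s=telemetry.read_state();print(loc(np.array(s['position'])),s['ft_force'],s['gripper_width']*92)
im,d=viewer.camera("side"); cv2.imwrite("pics/s2.png",cv2.resize(im[150:290,160:340,::-1],None,fx=4,fy=4))
E
```

```text
t: 6.57
position: [0.5047, 0.034, 0.1701]
eef_rot: [-3.141, 0.002, 2.85]
ft_force: [-2.6, 1.3, 9.8]
gripper_width: 0.126
[-0.07612314  0.10779394  0.17010396] [-2.58843107  1.34741752  9.82547111] 11.590995154135832
```

View pics/s2.png

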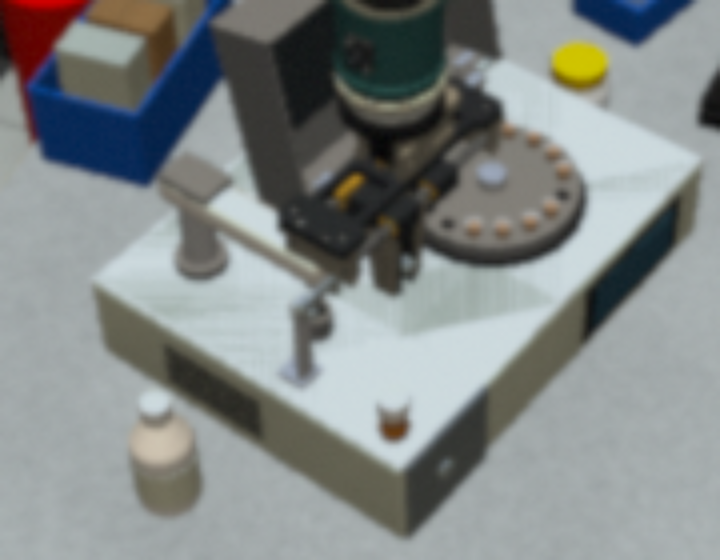

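```bash
python3 -m inch '0 0 0 0 0 0; 0 0 0 0 0 0; 0 0 0 0 0 0; 0 0 0 0 0 0; 0 0 -0.02 0 0 0; 0 0 -0.03 0 0 0; 0 0 -0.04 0 0 0; 0 0 -0.04 0 0 0; 0 0 -0.04 0 0 0; 0 0 -0.04 0 0 0; 0 0 0 0 0 0' 0.04
python3 - <<'E'
from h import *
s=telemetry.read_state();print(loc(np.array(s['position'])),s['ft_force'],s['gripper_width']*92)
im,d=viewer.camera("wrist"); cv2.imwrite("pics/w2.png",im[:,:,::-1]); np.save("w2.npy",d)
W=loc(wcloud(d,s['position'],s['eef_rot']))
m=(W[...,2]>.18)&(W[...,2]<.3)&(W[...,0]>-.095)&(W[...,0]<-.06)&(abs(W[...,1]-.14)<.08)
q=W[m]; print(len(q),np.round(np.percentile(q,[3,50,97],axis=0)*1000,1))
E
```

```text
t: 7.53
position: [0.5072, 0.035, 0.3867]
eef_rot: [3.139, 0.012, 2.849]
ft_force: [0.4, 0.6, 1.5]
gripper_width: 0.438
[-0.07407362  0.1094738   0.38672035] [0.41129156 0.64007848 1.46764468] 40.3413500340212
275 [[-90.4 103.4 196.5]
 [-76.2 108.9 199.9]
 [-61.2 113.6 201.7]]
```

View pics/w2.png

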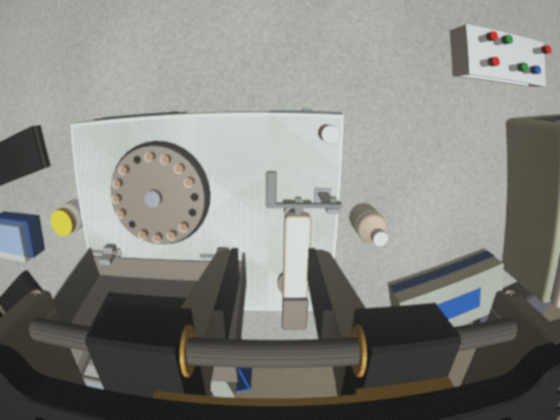

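```bash
python3 -m inch '0 0 -0.03 0 0 7; 0 0 -0.03 0 0 7; 0 0 0 0 0 7; 0 0 0 0 0 7; 0 0 0 0 0 7; 0 0 0 0 0 7; 0 0 0 0 0 7; 0 0 0 0 0 7; 0 0 0 0 0 7; 0 0 0 0 0 7; 0 0 0 0 0 7; 0 0 0 0 0 7' 0.06
python3 -m inch '0 0 0 0 0 6.2; 0 0 0 0 0 0; 0 0 0 0 0 0'
python3 - <<'E'
from h import *
s=telemetry.read_state();print(s['joints'],np.array(s['eef_rot'])*57.2958)
R=Ro.from_euler("xyz",s['eef_rot']).as_matrix()
print(R.T@(w([.111,-.06,.45])-s['position']))
E
```

```text
t: 8.58
position: [0.5035, 0.0337, 0.4377]
eef_rot: [-3.139, 0.001, 1.377]
ft_force: [0.8, -0.8, -0.4]
gripper_width: 0.653
t: 8.83
position: [0.5036, 0.0339, 0.4382]
eef_rot: [-3.14, 0.001, 1.279]
ft_force: [-0.0, 1.0, 1.0]
gripper_width: 0.65
[ 0.52280954  0.13031141 -0.7258393   1.58751045  0.08674872  1.45882763
 -0.50092824] [-1.79893450e+02  4.69817799e-02  7.32564592e+01]
[-0.16820446  0.187362   -0.01200261]
```

```bash
python3 -m inch '-0.024 0.027 -0.002 0 0 0; -0.024 0.027 -0.002 0 0 0; -0.024 0.027 -0.002 0 0 0; -0.024 0.027 -0.002 0 0 0; -0.024 0.027 -0.002 0 0 0; -0.024 0.026 -0.002 0 0 0; -0.024 0.026 0 0 0 0; 0 0 0 3.5 0 0; 0 0 0 3.5 0 0; 0 0 0 3.5 0 0; 0 0 0 0 0 0; 0 0 0 0 0 0'
python3 - <<'E'
from h import *
s=telemetry.read_state();print(s['joints'],np.array(s['eef_rot'])*57.2958)
R=Ro.from_euler("xyz",s['eef_rot']).as_matrix()
im,d=viewer.camera("wrist"); cv2.imwrite("pics/w3.png",im[:,:,::-1]); np.save("w3.npy",d)
W=loc(wcloud(d,s['position'],s['eef_rot']))
m=(W[...,2]>.325)&(W[...,2]<.36)&(abs(W[...,0]-.11)<.03)&(abs(W[...,1]+.06)<.07)
q=W[m]; print(len(q),np.round(np.percentile(q,[3,50,97],axis=0)*1000,1))
W=loc(cloud("side",viewer.camera("side")[1]))
g=w([.111,-.06,.336]); print("grip in tool",R.T@(g-s['position']), "local tcp",loc(s['position']))
E
```

```text
t: 9.83
position: [0.6345, -0.181, 0.4493]
eef_rot: [-2.957, -0.001, 1.278]
ft_force: [-0.5, 0.0, 0.8]
gripper_width: 0.652
[ 0.53929987  0.5583585  -0.56921796  1.02612476  0.24546831  1.80803246
 -0.24036293] [-1.69413541e+02 -4.60528120e-02  7.32019131e+01]
1694 [[ 107.3 -113.6  337.1]
 [ 113.4  -53.2  341.5]
 [ 118.7   -2.1  343.2]]
grip in tool [-0.00018345  0.0209248   0.11139989] local tcp [ 0.11089745 -0.05990802  0.44934813]
```

View pics/w3.png

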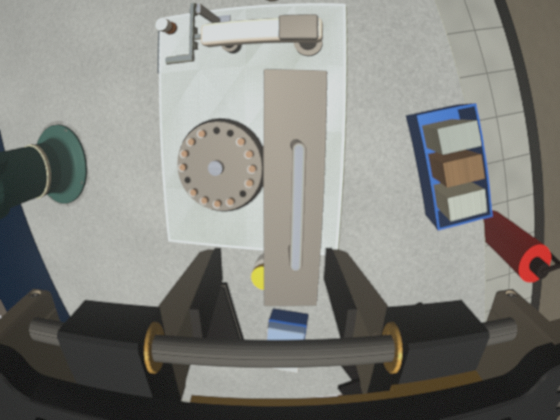

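```bash
python3 -m inch '0 0 0 -5 0 0; 0 0 0 -5 0 0; 0 0.001 0.03 0 0 0; 0 0 0.03 0 0 0; 0 0 0.03 0 0 0; 0 0 0.025 0 0 0; 0 0 0.015 0 0 0; 0 0 0 0 0 0; 0 0 0 0 0 0'
python3 - <<'E'
from h import *
s=telemetry.read_state();print(s['joints'],np.array(s['eef_rot'])*57.2958,s['ft_force'])
R=Ro.from_euler("xyz",s['eef_rot']).as_matrix()
g=w([.112,-.06,.336]); print("grip in tool",R.T@(g-s['position']), "local tcp",loc(s['position']))
im,d=viewer.camera("wrist"); cv2.imwrite("pics/w4.png",im[:,:,::-1])
E
```

```text
t: 10.68
position: [0.6332, -0.1809, 0.3222]
eef_rot: [-3.134, 0.001, 1.276]
ft_force: [0.0, -0.2, -0.8]
gripper_width: 0.655
[ 0.62620714  0.48038499 -0.58633687  1.41463863  0.26512806  1.33386143
 -0.26670413] [-1.79544155e+02  3.37695243e-02  7.31079410e+01] [ 0.03827977 -0.15108059 -0.78409901]
grip in tool [ 0.00021308  0.0022499  -0.01377266] local tcp [ 0.10964101 -0.06022563  0.32224581]
```

View pics/w4.png

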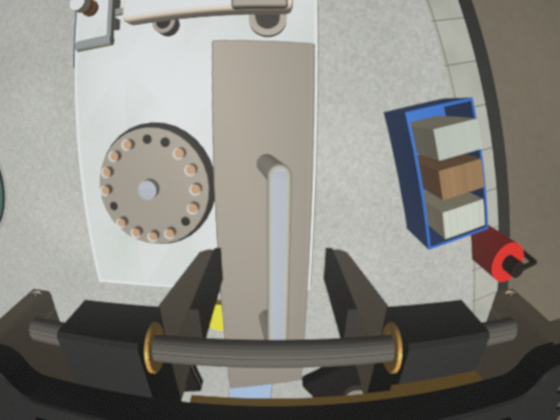

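Bar is centred between the fingers. Lower 5 mm more, shift 2 mm back, close at 25 N.

```bash
python3 -m inch '0 0.002 0.005 0 0 0; 0 0 0 0 0 0; 0 0 0 0 0 0'
python3 -m inch '0 0 0 0 0 0; 0 0 0 0 0 0; 0 0 0 0 0 0; 0 0 0 0 0 0; 0 0 0 0 0 0; 0 0 0 0 0 0; 0 0 0 0 0 0; 0 0 0 0 0 0; 0 0 0 0 0 0; 0 0 0 0 0 0' 0.0 25
python3 - <<'E'
from h import *
s=telemetry.read_state();q=loc(s['position']);print(q,np.array(s['eef_rot'])*57.3,s['ft_force'],s['gripper_width']*92)
# plan: grasp point follows arc; tilt linear to -18
H=np.array([.05,.12]); R=.225; g0=q[[0,2]]+[0,.019]; 
print("grip radius",np.hypot(*(g0-H)))
aoff=np.arctan2(219,-50)-1.26
c0=np.arctan2(g0[1]-H[1],g0[0]-H[0]); print("cover est", 1.26+ (np.arctan2(219,-50)-0)*0+ (c0-np.arctan2(219,-50))*1)
a0=np.arctan2(216,62); a1=np.arctan2(219,-50); print(np.degrees([a0,a1,c0]))
N=20
prev=None
th=np.radians(180.4-180)
for k in range(N+1):
    a=a0+(a1-a0)*k/N; t=np.radians(-18*k/N)  # tilt: body up dir (sin t, cos t)
    u=np.array([np.sin(t),np.cos(t)]); tcp=H+R*np.array([np.cos(a),np.sin(a)])-.019*u
    if prev is not None:
        d=tcp-prev; yt=np.array([np.cos(tp),-np.sin(tp)]); zt=-np.array([np.sin(tp),np.cos(tp)])
        print(k,np.round(1000*np.array([d@yt,d@zt]),2),end='; ')
    prev=tcp;tp=t
E
```

```text
t: 10.98
position: [0.636, -0.1816, 0.3172]
eef_rot: [-3.134, 0.0, 1.276]
ft_force: [0.8, -0.6, -0.1]
gripper_width: 0.647
t: 11.82
position: [0.6358, -0.1815, 0.3164]
eef_rot: [-3.133, -0.0, 1.275]
ft_force: [0.2, -0.6, -0.9]
gripper_width: 0.12
[ 0.11227945 -0.06002873  0.31641684] [-1.79527012e+02 -1.87185951e-03  7.30857976e+01] [ 0.2095897  -0.5907142  -0.85765587] 11.025284046658513
grip radius 0.22423903960761385
cover est 0.7540993201994055
[ 73.98456039 102.86079306  73.87481925]
1 [-5.17 -1.5 ]; 2 [-5.18 -1.45]; 3 [-5.2  -1.39]; 4 [-5.21 -1.34]; 5 [-5.22 -1.29]; 6 [-5.24 -1.24]; 7 [-5.25 -1.18]; 8 [-5.26 -1.13]; 9 [-5.27 -1.08]; 10 [-5.28 -1.03]; 11 [-5.29 -0.97]; 12 [-5.3  -0.92]; 13 [-5.3  -0.87]; 14 [-5.31 -0.81]; 15 [-5.32 -0.76]; 16 [-5.33 -0.71]; 17 [-5.33 -0.65]; 18 [-5.34 -0.6 ]; 19 [-5.35 -0.55]; 20 [-5.35 -0.49];
```

```bash
python3 -m inch '0 -0.0052 -0.0015 -0.9 0 0; 0 -0.0052 -0.0015 -0.9 0 0; 0 -0.0052 -0.0014 -0.9 0 0; 0 -0.0052 -0.0013 -0.9 0 0; 0 -0.0052 -0.0013 -0.9 0 0; 0 -0.0052 -0.0012 -0.9 0 0; 0 -0.0053 -0.0012 -0.9 0 0; 0 -0.0053 -0.0011 -0.9 0 0; 0 -0.0053 -0.0011 -0.9 0 0; 0 -0.0053 -0.001 -0.9 0 0; 0 0 0 0 0 0'
cat > st.py <<'E'
from h import *
s=telemetry.read_state();R=Ro.from_euler("xyz",s['eef_rot']).as_matrix()
g=loc(s['position']-.019*R[:,2]);d=g-[.05,-.06,.12]
print("grasp",g,"cover",1.26+np.arctan2(219,-50)-np.arctan2(d[2],d[0]),"rad",np.hypot(d[0],d[2]),s['ft_force'],s['gripper_width']*92,np.array(s['eef_rot'])*57.3)
E
python3 st.py
```

```text
t: 12.73
position: [0.5835, -0.1654, 0.3257]
eef_rot: [2.993, 0.001, 1.276]
ft_force: [1.0, 1.7, -4.4]
gripper_width: 0.12
grasp [ 0.05469044 -0.05992377  0.34449333] cover 1.5053535715983817 rad 0.22454232216584047 [ 0.96102357  1.66614311 -4.37239052] 11.07737584621501 [1.71520779e+02 4.84531190e-02 7.31109879e+01]
```

```bash
python3 -m inch '0 -0.0053 -0.001 -0.9 0 0; 0 -0.0053 -0.0009 -0.9 0 0; 0 -0.0053 -0.0009 -0.9 0 0; 0 -0.0053 -0.0008 -0.9 0 0; 0 -0.0053 -0.0008 -0.9 0 0; 0 -0.0053 -0.0007 -0.9 0 0; 0 -0.0053 -0.0007 -0.9 0 0; 0 -0.0053 -0.0006 -0.9 0 0; 0 -0.0053 -0.0005 -0.9 0 0; 0 -0.0053 -0.0005 -0.9 0 0; 0 0 0 0 0 0; 0 0 0 0 0 0'
python3 st.py
```

```text
t: 13.73
position: [0.5334, -0.1501, 0.321]
eef_rot: [2.837, -0.0, 1.276]
ft_force: [4.0, 3.1, -10.2]
gripper_width: 0.124
grasp [-0.00053159 -0.05989247  0.3391701 ] cover 1.2578641521972767 rad 0.22491992711064948 [  4.01212622   3.1309833  -10.15484458] 11.393154775061936 [ 1.62560151e+02 -6.38395929e-04  7.30960623e+01]
```

```bash
python3 - <<'E'
from h import *
im,d=viewer.camera("side"); cv2.imwrite("pics/s5.png",cv2.resize(im[90:290,140:350,::-1],None,fx=3,fy=3))
W=loc(cloud("side",d))
im,d2=viewer.camera("top"); cv2.imwrite("pics/t5.png",cv2.resize(im[83:270,205:385,::-1],None,fx=3,fy=3)); V=loc(cloud("top",d2))
for n,X in (("side",W),("top",V)):
    m=(abs(X[...,0]+.077)<.015)&(abs(X[...,1]-.11)<.02)&(X[...,2]>.17)&(X[...,2]<.23); q=X[m]; print(n,"pin",len(q),np.median(q,0) if len(q) else "", q[:,2].max() if len(q) else "")
# left side wall of hood (y~70): outline
m=(abs(W[...,1]-.07)<.004)&(W[...,2]>.14)&(W[...,2]<.31)&(W[...,0]>-.05)&(W[...,0]<.15); q=W[m][:,[0,2]]; print(len(q))
if len(q)>20: print(cv2.minAreaRect(q.astype(np.float32)))
# inside roof/ wall-panel plane
W0=loc(cloud("side",np.load("side0.npy")))
for X in (W0,W):
    m=(X[...,1]>-.1)&(X[...,1]<.0)&(X[...,2]>.17)&(X[...,2]<.26)&(X[...,0]>-.02)&(X[...,0]<.13); q=X[m]
    P=np.polyfit(q[:,2],q[:,0],1); print(len(q),np.degrees(np.arctan(P[0])),np.std(q[:,0]-np.polyval(P,q[:,2])))
E
python3 st.py
```

```text
side pin 39 [-0.07793621  0.11066364  0.19764538] 0.20357491750051881
top pin 32 [-0.07790937  0.106787    0.19919   ] 0.20386900620273596
579
((0.04076725244522095, 0.21845993399620056), (0.06200486421585083, 0.18199576437473297), 19.115110397338867)
427 10.176058231506433 0.0023587142511692443
grasp [ 7.79801279e-05 -5.98552000e-02  3.39315079e-01] cover 1.260649794795638 rad 0.22492512530618017 [ 3.24338765  2.14893691 -9.20964799] 11.279400249973232 [ 1.62553233e+02 -2.67290514e-02  7.31027157e+01]Traceback (most recent call last):
  File "<stdin>", line 14, in <module>
    raise TypeError("expected non-empty vector for x")
TypeError: expected non-empty vector for x
```

View pics/s5.png

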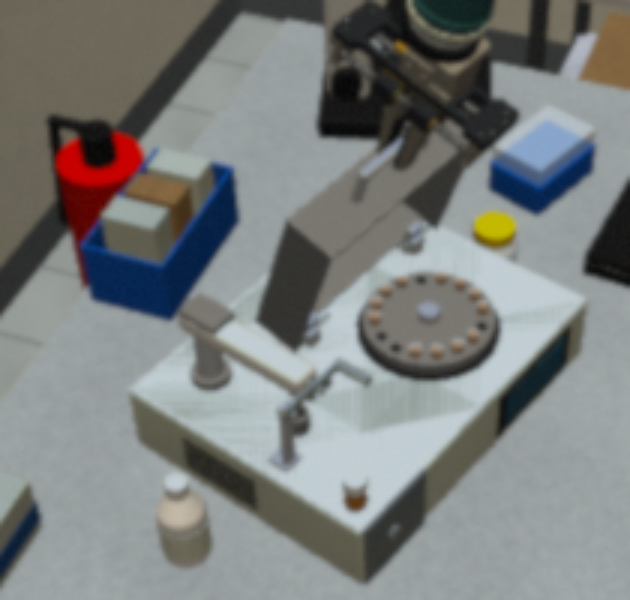

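View pics/t5.png

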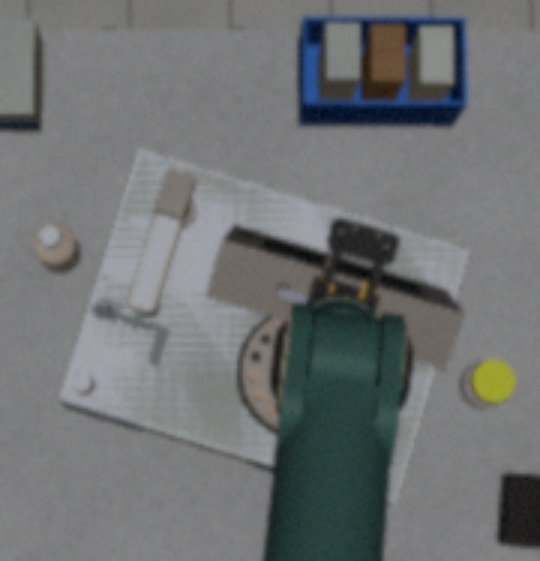

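The side view shows the hood leaning about 18–19° forward with the bar in the fingers. The hook lies level on the stud, and the jar and bottle have not moved. I'll settle briefly, then hand in.

```bash
python3 -m inch '0 0 0 0 0 0; 0 0 0 0 0 0; 0 0 0 0 0 0; 0 0 0 0 0 0; 0 0 0 0 0 0; 0 0 0 0 0 0; 0 0 0 0 0 0; 0 0 0 0 0 0'
python3 st.py; python3 -c "
from h import *
print(abs(telemetry.read_state()['joint_velocities']).max()); r.hand_in()"
```

```text
t: 14.5
position: [0.5343, -0.1503, 0.3213]
eef_rot: [2.837, -0.001, 1.276]
ft_force: [4.1, 3.6, -9.4]
gripper_width: 0.119
grasp [ 0.00034529 -0.05986242  0.33939347] cover 1.2618858381448939 rad 0.2249424000260833 [ 4.09611986  3.56316221 -9.35812037] 10.986143727417309 [ 1.62539319e+02 -3.39808176e-02  7.31068817e+01]
0.0011549575454418855
the job is handed in; nothing more can be done
```

I swung the hook down onto the stud, then brought the cover forward by its handle to its balance point. I handed the job in at 14.5 s with the handle still gripped. No verdict is reported on hand-in, so these are my own last checks:

- **Hook:** I pressed it against its stop until about 10 N pushed back. The pin then measured about 194 mm high at its centre, which is the closed height, and it looked the same in the side and top pictures at the end.
- **Cover:** the arm's position gives 1.262 rad against the 1.26 target. The depth image shows the hood leaning 19° forward, or about 1.24 rad. The two differ by about 0.02 rad, and both are inside the 0.07 rad tolerance.
- **Hold:** the handle bar is in the fingers, gripped at 25 N, and nothing is moving. The wrist sensor still reads about 11 N, mostly vertical. I think this is a slight pull along the handle or a sensor offset from the tilt, and I left it as it was.
- **Surrounding items:** nothing looked moved in the last pictures. I judged this by eye and did not measure the positions.

One extra check, fitting the slope of the hood's inner panel, failed because too few points were visible from the side.

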